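# Slide the drip tray home under the contact grill

## Task

Take the drip tray by its upright handle and slide it, nose first and flat on the worktop, into the low slot under the contact grill until it meets the stiff catch hidden inside, then push that catch back about 5 mm, no further, and let go. How deep the catch sits differs each time and cannot be seen, so feel for it and push slowly and gently: do not ram the grill or the catch, and leave the other things on the worktop where they are.

Things in the scene. Friction and masses are not known exactly. Their poses are not given: they have to be found in the camera images.
- grill: Compact contact grill, fixed: black base, steel lid, 180 (x) x 190 (y) x 80 mm high, a bar handle reaching 120 mm from its middle on its -x side. Origin: under its middle, at worktop height; z up. The drip-tray slot runs along its +y axis, centred on x = 0.
- slot_mouth (a point): Middle of the slot's mouth at worktop height, in the grill's side face 95 mm from its middle; axes as the grill's, +y points into the slot. The floor is the worktop, the roof is 24 mm high, the slot is 100 mm wide between straight side rails; its mouth flares to about 124 mm over the first 20 mm.
- drip_tray: Loose drip tray, about 0.3 kg (mass and friction vary): dark steel pan 96 wide (x) x 110 long (y) x 19 mm high; a flat tongue 36 mm wide, 4 mm thick runs from it to y = -187 mm and carries an upright black handle. Origin: under the pan's middle; z up; +y points to the nose, the edge that enters first. In the slot its axes lie along the grill's.
- tray_grip (a point): Point in the tray's handle, 26 mm above the worktop, at tray y = -165 mm (220 mm behind the nose). The handle is an upright plate 12 mm thick (across, tray x), 40 mm long (tray y), from 4 to 40 mm above the worktop; pinch it across its 12 mm from above. Axes as the tray's.
- tray_nose (a point): Middle of the tray's nose edge (tray y = +55 mm), 10 mm above the worktop. Axes as the tray's.
- catch (a joint): Travel in metres of the catch, a block in the slot which the nose meets: 0 at the start, growing as it is pushed along the grill's +y. It moves stiffly, at 6 N plus 0.8 N per 10 mm/s (the tray alone slides at 2 to 8 N), stays where it is left and bottoms at 16 mm. At the start its face lies anywhere from 120 to 144 mm inside the mouth; how deep is not told.
- cutter_star: Star-shaped tin cookie cutter, 63 x 60 x 22 mm, a bystander to leave alone; origin under its middle.
- coaster: Round cork coaster, 97 mm across, 8 mm thick, a bystander to leave alone; origin under its middle.
- lemon: Single lemon lying apart from the others, right of the tray, 56 x 84 x 54 mm, a bystander to leave alone; origin under its middle.

How it is judged:
By the outcome, as a careful person would: the job done as asked, in the order asked, and still so for the second after the job is handed in, with the robot touching nothing.
It also fails if it takes over 58 s, if anything falls off the work surface, if the arm or the gripper's body presses on something with over 40 N, if the wrist force passes 120 N, or if a joint passes its speed limit or range.

## Robot

A 6-joint arm with a two-finger parallel gripper is mounted at the origin on a cart in front of the work surface, level with it; the furniture and walls round the work are solid. World frame = base frame: x ahead of the robot, y to its left, z up, the work surface at z = 0. Lengths are in mm, angles in rad, forces in N, time in s.
With the tool pointing down it reaches from about 275 to 750 mm from the base axis. Payload 10.2 kg.
Tool frame: the origin (TCP) lies on the centre line of the jaws, within the pads' length; the fingertips stand 19 mm ahead of it and the grasp point (between the pads) is the TCP; z points along the fingers, y is the direction in which the jaws open and shut (so a half turn about z gives the same grasp; the last joint's range is limited). The gripper opens to 88 mm and grips with 3 to 60 N. Pads are 18 mm wide; open, the fingers measure 123 mm over their backs; the gripper's body (75 mm by 187 mm) begins 45 mm behind the grasp point.
Start: joints at [-1.402, 0.313, 1.498, -0, 1.331, -0.223], TCP at [200.461, -485.229, 257.72] pointing down, gripper open.
Joint ranges: [-2.94, 2.94], [-0.97, 2.17], [0.19, 2.56], [-1.23, 4.37], [0.02, 3.11], [-2.88, 2.88]. Speed limits (rad/s): [2.39, 2.39, 3.01, 3.14, 3.14, 3.14].

## Interface

Orientations are given as a rotation vector (axis times angle).
In Python, from rig import telemetry, snapshot, workorder gives the robot as it stands.
- The arm moves only by the tool drive_tool, never from a script. Its argument "moves" is a list of rows, each a list of 5 numbers: the shift along the world's x, y, z in mm, then the turn about the world's z in rad, then the closure, from -1 (fully open) to 1 (shut), so that 0 is half open. In form: [[tx, ty, tz, spin, hand], ...]. A call has exactly 5 rows; each row shifts and turns the commanded pose from where the row before left it; what a row does not reach is not made up. A row lasts 1/12 s, in which the tool goes at most 41.7 mm and 7.16 degrees, less where a joint would pass 70% of its speed; a pose out of reach is approached as far as the arm can. A call is refused whole if a number of a shift passes 41.7 or a number of a turn 0.125, either way. A call with a gripper value outside its range is refused whole. The fingers move at their own pace and stop on an object; "newtons" is the grip in N (left out, the last holds). Time passes only in rows, so rows that do not move let the fingers close, or fill a call up. It gives the time, the measured TCP pose, the force and the opening at its end, in the units of the state.
- telemetry.read_state(): the state, without advancing time (a new reading comes with each control period).
- snapshot(name): name is "scene" or "side" or "wrist"; returns a dict with "image" (420x560x3 uint8, blue, green, red), "vertical_fov" (degrees; the focal length in pixels is half the picture's height over the tangent of half this angle, whatever the lens; pixels are square), "cx", "cy" (the principal point, pixels), "R" (3x3) and "t" (3): a world point X has camera coordinates R X + t. Camera axes: x right, y down, z forward; pixel columns grow to the right and rows downward; lengths in mm; the calibration is good to about 2 mm. A picture is of the moment at which its call begins. There is no depth.
- workorder.close_job(): hands the job in, once; it reports no verdict.
The state is a dict: "t": time; "joints": joint angles; "dq": joint speeds; "effort": joint torques, N m; "position": TCP position; "ee_rot": TCP orientation; "force": force on the tool from outside, world axes, zero at the start; "wrist_torque": the same for the moment, N m; "grip_width": finger opening in mm.
Only numpy, scipy, OpenCV 4.12 (cv2) and the standard library are available. Lean on these libraries where they do the work, as an engineer would, in place of code of your own. Each camera call takes 0.05 s, during which the arm holds its last target. There are 200 camera calls.

## Working session

There is one attempt and no reset: what is moved stays moved. The work goes in short steps, Python scripts to look and compute and a tool call to move; the robot and the scene stay as the last step left them, time stands still between calls to the robot, and variables do not carry over. Pictures are saved under pics/ and viewed, about 8 in all and at most 12, crops included, and the job is handed in when it is done.

Besides the shell and the picture viewer there is one more tool, called after "Request:" by a JSON object that holds its "fn" and its "kwargs", one argument or row to a line. drive_tool: Moves the arm, as the interface text tells. Its arguments: {"type":"object","properties":{"moves":{"type":"array","items":{"type":"array","items":{"type":"number"}}},"newtons":{"type":"number"}},"required":["moves"]}

```bash
mkdir -p pics; ls
cat > h.py <<'E'
import numpy as np, cv2
from rig import telemetry, snapshot, workorder
def shot(n,f):
    s=snapshot(n); cv2.imwrite('pics/'+f+'.png',s['image']); np.savez('pics/'+f+'.npz',**{k:np.array(v) for k,v in s.items()}); return s
def load(f): return dict(np.load('pics/'+f+'.npz'))
def ray(s,u,v):
    h=s['image'].shape[0]; F=h/2/np.tan(np.radians(float(s['vertical_fov']))/2)
    R=np.array(s['R']);t=np.array(s['t'])
    d=R.T@np.array([(u-s['cx'])/F,(v-s['cy'])/F,1]); return -R.T@t,d
def onz(s,u,v,z):
    o,d=ray(s,u,v); return o+d*(z-o[2])/d[2]
def proj(s,X):
    h=s['image'].shape[0]; F=h/2/np.tan(np.radians(float(s['vertical_fov']))/2)
    c=np.array(s['R'])@np.array(X,float)+np.array(s['t']); return c[0]/c[2]*F+s['cx'],c[1]/c[2]*F+s['cy']
E
python3 - <<'E'
from h import *
a=shot('scene','a'); b=shot('side','b'); 
for s in (a,b): print(ray(s,280,210),s['vertical_fov'])
cv2.imwrite('pics/ab.png',cv2.resize(np.hstack([a['image'],b['image']]),None,fx=.714,fy=.714))
print(telemetry.read_state())
E
```

```text
pics
(array([-293.57855813,  674.22883268,  742.77299357]), array([ 0.61257986, -0.56802314, -0.54970633])) 43.62126171511631
(array([-569.66312022, -148.04460167,  673.01788588]), array([ 0.86059857,  0.09306587, -0.50081458])) 45.46689158939766
{'t': 0.1, 'joints': array([-1.40243488e+00,  3.13385081e-01,  1.49830527e+00, -1.83157886e-06,
        1.33100160e+00, -2.23415790e-01]), 'dq': array([ 0.00114932, -0.00163926, -0.00190904,  0.00168903,  0.00173246,
        0.00159991]), 'effort': array([ 2.57537053e-03, -4.02807784e+01, -2.52646923e+01,  6.96019828e-02,
        3.42028798e-02, -5.51344237e-05]), 'position': array([ 200.41117347, -485.04661005,  257.24389442]), 'ee_rot': array([-3.08043195e+00, -6.11260831e-01, -4.47184797e-05]), 'force': array([ 0.17297837, -0.60345204,  0.30128495]), 'wrist_torque': array([-2.80138874e-03,  6.02529302e-06,  1.64476149e-02]), 'grip_width': 88.3328775599594}
```

View pics/a.png

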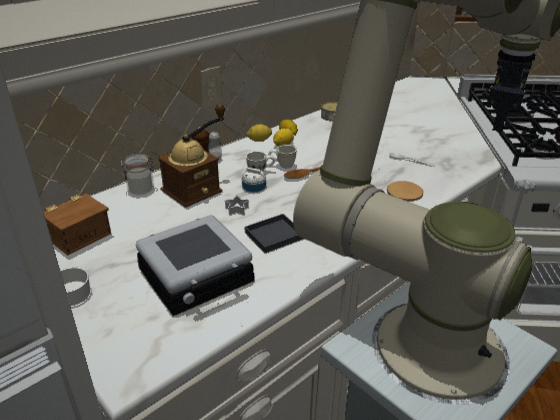

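View pics/b.png

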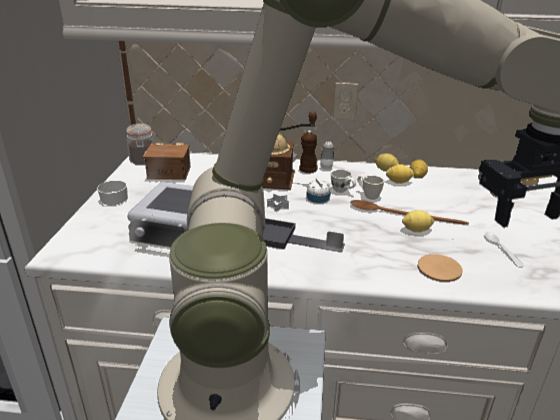

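The scene view shows the grill around (195,260), the pan at (275,232) and the star at (237,205). The side view shows the handle at about (335,240), the lemon at (418,221) and the coaster at (440,267).

Run:
```python
from h import *
a=load('a');b=load('b')
print('handle',onz(b,335,240,25),'tongue',onz(b,300,238,4),'pan b',onz(b,280,232,19),'pan a',onz(a,272,232,19))
print('lemon',onz(b,418,221,27),'coaster',onz(b,440,267,8),'star',onz(a,237,205,11),'grill top',onz(a,195,245,80))
I=b['image'][170:290,100:380]; cv2.imwrite('pics/c.png',cv2.resize(I,None,fx=2.8,fy=2.8,interpolation=cv2.INTER_CUBIC))
```

```text
handle [ 421.35539111 -171.48404738   25.        ] tongue [451.30489197 -87.41101329   4.        ] pan b [448.5380014  -38.60166804  19.        ] pan a [456.19808081   4.25676345  19.        ]
lemon [ 531.47673723 -376.00789914   27.        ] coaster [ 368.13170837 -406.97094721    8.        ] star [613.39873389 -15.73948967  11.        ] grill top [466.28463296 210.69558758  80.        ]
```

View pics/c.png

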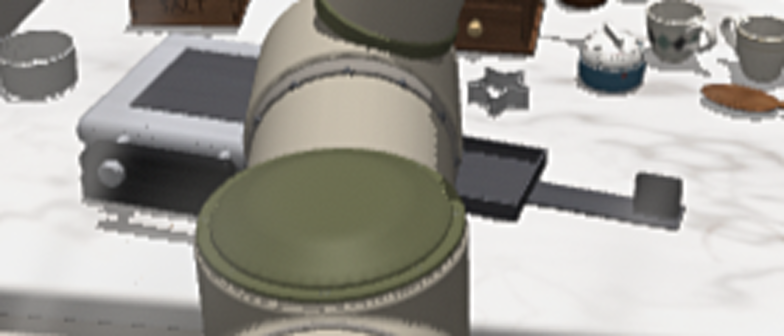

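Request:
{"fn": "drive_tool", "kwargs": {
  "moves": [
    [22,32,0,0.097,-1],
    [22,32,0,0.097,-1],
    [22,32,0,0.097,-1],
    [22,32,0,0.097,-1],
    [22,32,0,0.097,-1]
  ]
}}

```text
t: 0.52
position: [311.0, -323.5, 257.5]
ee_rot: [-2.841, -1.339, -0.0]
force: [1.2, 0.0, -0.1]
grip_width: 87.7
```

Request:
{"fn": "drive_tool", "kwargs": {
  "moves": [
    [22,32,0,0.097,-1],
    [22,32,0,0.097,-1],
    [22,32,0,0.097,-1],
    [22,32,0,0.097,-1],
    [0,0,0,0,-1]
  ]
}}

```text
t: 0.93
position: [400.7, -192.4, 257.7]
ee_rot: [-2.523, -1.87, -0.002]
force: [0.7, -1.1, 0.3]
grip_width: 88.3
```

Run:
```python
from h import *
w=shot('wrist','w'); a=shot('side','b2')
print(ray(w,280,210),w['vertical_fov'],telemetry.read_state()['position'],proj(w,[421,-171,30]))
```

```text
(array([ 424.10320056, -112.56127258,  384.57034662]), array([-0.10774304, -0.3061126 , -0.94599371])) 60.81386108587557 [ 398.77298303 -196.34582402  257.54042909] (np.float64(299.2009818297902), np.float64(148.0933104334965))
```

View pics/w.png

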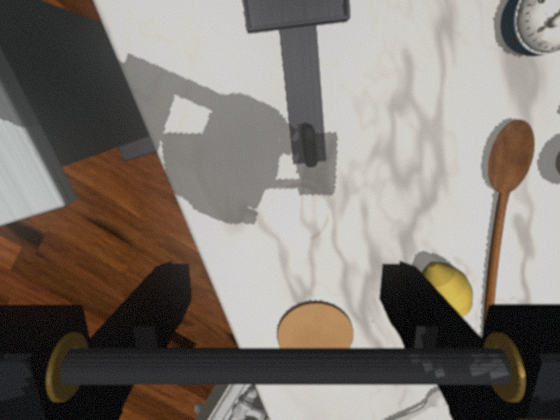

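The wrist view shows the handle's top at about (309,145), the tongue from (299,25) to (308,161), the pan's rear edge at row 30, and the lemon, spoon and coaster clear of them.

Run:
```python
from h import *
w=load('w')
f=lambda u,v,z:print((u,v),onz(w,u,v,z).round(1))
for u,v in[(281,27),(291,160),(317,22),(326,162)]: f(u,v,4)
f(307,127,40);f(311,160,40)
f(247,31,0);f(349,19,0)
```

```text
(281, 27) [436.3 -59.2   4. ]
(291, 160) [ 408.8 -185.     4. ]
(317, 22) [470.4 -65.1   4. ]
(326, 162) [ 444.2 -198.     4. ]
(307, 127) [ 433.7 -152.4   40. ]
(311, 160) [ 428.8 -183.8   40. ]
(247, 31) [403.9 -52.4   0. ]
(349, 19) [501. -71.   0.]
```

Request:
{"fn": "drive_tool", "kwargs": {
  "moves": [
    [8,38,8,0.02,-1],
    [8,38,8,0.02,-1],
    [8,38,8,0.02,-1],
    [8,38,8,0.02,-1],
    [8,38,8,0.014,-1]
  ]
}}

```text
t: 1.45
position: [438.3, -7.0, 298.1]
ee_rot: [2.447, 1.97, -0.0]
force: [1.3, -1.0, -0.4]
grip_width: 88.5
```

Request:
{"fn": "drive_tool", "kwargs": {
  "moves": [
    [8,38,8,0,-1],
    [0,38,8,0,-1],
    [0,30,8,0,-1],
    [0,0,0,0,-1],
    [0,0,0,0,-1]
  ]
}}

```text
t: 1.87
position: [446.6, 98.4, 321.7]
ee_rot: [2.444, 1.974, -0.0]
force: [-0.6, -0.9, -0.4]
grip_width: 88.2
```

Run:
```python
from h import *
w=shot('wrist','w2')
print(ray(w,280,210),telemetry.read_state()['position'])
```

```text
(array([463.3197413 , 180.26821216, 448.42633731]), array([-0.08237176, -0.31580917, -0.94535551])) [446.61950785  97.54091895 321.36004526]
```

View pics/w2.png

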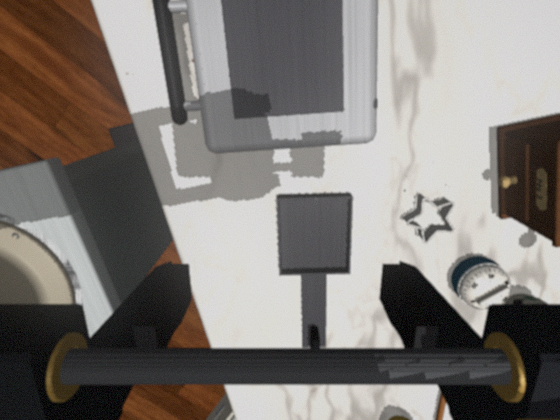

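The second wrist view shows the lid's front edge at row ~150, its sides from (190,0) to (208,140) and (378,0) to (375,135), and the pan between (277,195) and (352,272), with its nose at row 195.

Run:
```python
from h import *
w=load('w2');a=load('a')
f=lambda u,v,z:print((u,v),z,onz(w,u,v,z).round(1))
for z in(50,65,80):
  for p in[(191,10),(205,110),(378,10),(376,110),(225,152),(360,145)]: f(*p,z)
for p in[(277,195),(352,192),(351,272),(278,273)]: f(*p,19)
for p in[(234,118),(344,110),(223,0),(343,0)]: f(*p,80)
I=cv2.resize(w['image'][0:170,140:400],None,fx=3,fy=3,interpolation=cv2.INTER_CUBIC)
J=cv2.resize(a['image'][200:320,120:320],None,fx=3.9,fy=3.9,interpolation=cv2.INTER_CUBIC)[:, :780]
cv2.imwrite('pics/d.png',cv2.resize(np.vstack([I,cv2.convertScaleAbs(J,alpha=2)]),None,fx=.6,fy=.6) if 0 else cv2.convertScaleAbs(J,alpha=2)); cv2.imwrite('pics/e.png',I)
```

```text
(191, 10) 50 [387.7 269.6  50. ]
(205, 110) 50 [374.3 175.1  50. ]
(378, 10) 50 [568.2 230.8  50. ]
(376, 110) 50 [553.9 136.4  50. ]
(225, 152) 50 [383.4 126.9  50. ]
(360, 145) 50 [531.7 102.9  50. ]
(191, 10) 65 [390.5 266.3  65. ]
(205, 110) 65 [377.7 175.3  65. ]
(378, 10) 65 [564.2 228.9  65. ]
(376, 110) 65 [550.5 138.1  65. ]
(225, 152) 65 [386.4 128.9  65. ]
(360, 145) 65 [529.1 105.8  65. ]
(191, 10) 80 [393.4 262.9  80. ]
(205, 110) 80 [381.  175.5  80. ]
(378, 10) 80 [560.3 227.   80. ]
(376, 110) 80 [547.1 139.7  80. ]
(225, 152) 80 [389.4 130.9  80. ]
(360, 145) 80 [526.5 108.7  80. ]
(277, 195) 19 [426.5  57.   19. ]
(352, 192) 19 [518.9  41.1  19. ]
(351, 272) 19 [500.6 -69.9  19. ]
(278, 273) 19 [403.9 -50.6  19. ]
(234, 118) 80 [407.2 162.   80. ]
(344, 110) 80 [516.  146.4  80. ]
(223, 0) 80 [424.1 264.5  80. ]
(343, 0) 80 [530.3 241.7  80. ]
```

View pics/d.png

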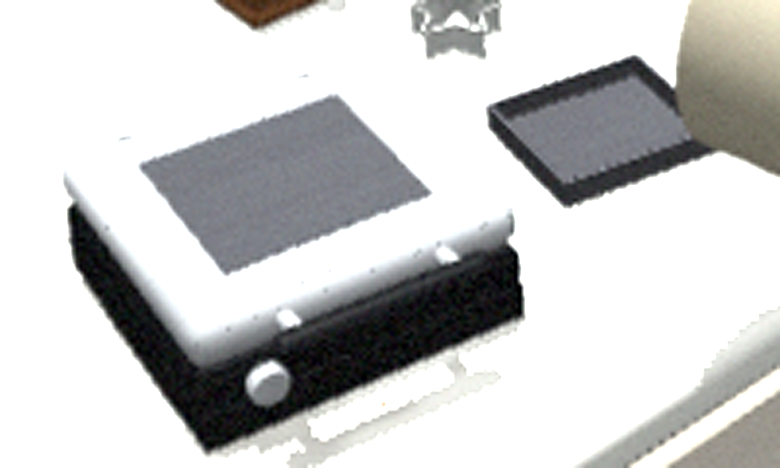

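View pics/e.png

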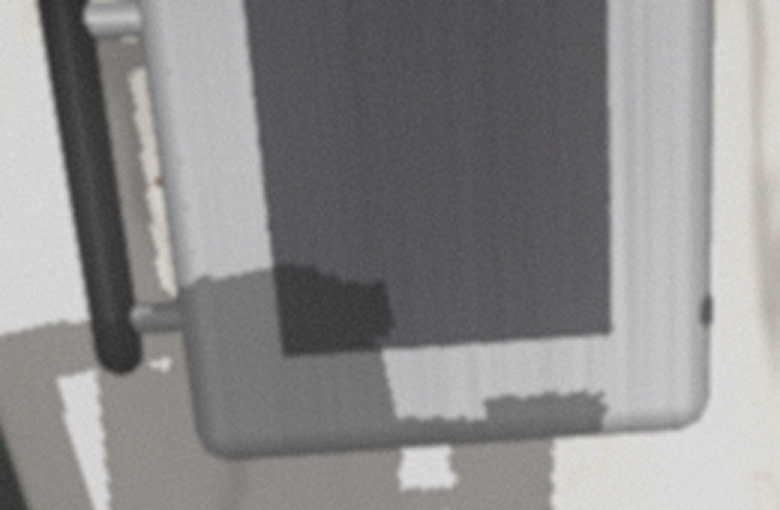

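Run:
```python
from h import *
a=load('a');w=load('w2')
P=[onz(a,120+u/3.9,200+v/3.9,0)[:2] for u,v in[(208,450),(523,318),(72,243)]]
for p in P: print(p.round(1))
d=P[1]-P[0];print('-x side',np.hypot(*d),np.arctan2(-d[0],-d[1])); d=P[2]-P[0];print('+y side',np.hypot(*d),np.arctan2(-d[1],d[0]))
x=np.array([.9885,-.1514]);y=np.array([.1514,.9885])
for p in P: print('c,s',p@x,p@y)
for p in[(277,195),(352,192),(351,272),(278,273)]:
  q=onz(w,*p,19)[:2]; print('tray',q@x,q@y)
```

```text
[397.2 318.6]
[367.1 135.6]
[590.  285.2]
-x side 185.4645573085212 0.16336790046292046
+y side 195.6262495427662 0.1713324615610813
c,s 344.4355347457897 375.04850106515534
c,s 342.32352591789845 189.59094229966033
c,s 540.0304551796544 371.2628429645664
tray 412.9735426716834 120.91118789435579
tray 506.66540335714615 119.15595445059519
tray 505.3835746688403 6.698049061954111
tray 406.88345929182583 11.15087329239253
```

Request:
{"fn": "drive_tool", "kwargs": {
  "moves": [
    [-1.5,-26.7,-19,0.012,-1],
    [-1.5,-26.7,-19,0,-1],
    [-1.5,-26.7,-19,0,-1],
    [-1.5,-26.7,-19,0,-1],
    [-1.5,-26.7,-19,0,-1]
  ]
}}

```text
t: 2.33
position: [438.1, -37.9, 225.5]
ee_rot: [-2.435, -1.984, 0.001]
force: [1.3, 0.4, -0.1]
grip_width: 88.2
```

Request:
{"fn": "drive_tool", "kwargs": {
  "moves": [
    [-1.6,-26.7,-19,0,-1],
    [-1.6,-26.7,-19,0,-1],
    [-1.6,-26.7,-19,0,-1],
    [-1.6,-26.7,-19,0,-1],
    [-1.6,-26.7,-19,0,-1]
  ]
}}

```text
t: 2.75
position: [429.4, -171.3, 130.5]
ee_rot: [-2.435, -1.984, 0.001]
force: [0.7, -0.2, 0.1]
grip_width: 87.9
```

Request:
{"fn": "drive_tool", "kwargs": {
  "moves": [
    [0,0,0,0,-0.4],
    [0,0,0,0,-0.4],
    [0,0,0,0,-0.4],
    [0,0,0,0,-0.4],
    [0,0,0,0,-0.4]
  ]
}}

```text
t: 3.17
position: [431.1, -167.9, 132.4]
ee_rot: [2.431, 1.989, 0.001]
force: [-0.0, -0.6, 0.5]
grip_width: 61.8
```

Run:
```python
from h import *
w=shot('wrist','w3')
s=telemetry.read_state();print(s['position'],s['ee_rot'],s['grip_width'])
print(proj(w,[431,-169,40]),proj(w,[431,-169,26]))
```

```text
[ 431.15672886 -167.81428986  132.33074782] [2.43043255e+00 1.98893581e+00 4.46356377e-04] 61.349510353899255
(np.float64(286.522202762396), np.float64(223.1236928055583)) (np.float64(286.4230085419739), np.float64(215.8354068070259))
```

View pics/w3.png

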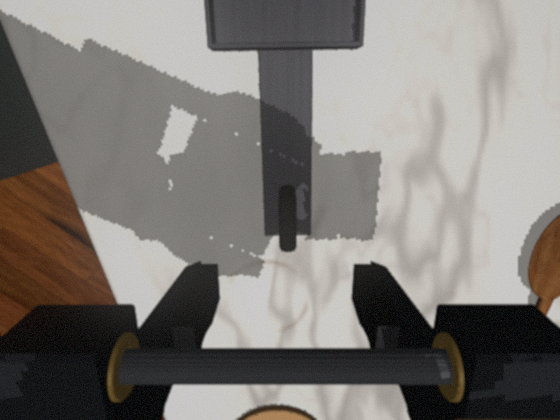

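The handle's top is centred at (288,218), within 5 px of the prediction (286.5,223), and lies parallel to the jaws' pads. I'll descend and grip.

Request:
{"fn": "drive_tool", "kwargs": {
  "moves": [
    [0,0,-26,0,-0.4],
    [0,0,-26,0,-0.4],
    [0,0,-26,0,-0.4],
    [0,0,-16,0,-0.4],
    [0,0,-10,0,-0.4]
  ]
}}

```text
t: 3.63
position: [430.6, -167.4, 26.4]
ee_rot: [-2.43, -1.989, 0.001]
force: [0.1, -0.4, 0.8]
grip_width: 61.8
```

Request:
{"fn": "drive_tool", "kwargs": {
  "moves": [
    [0,0,0,0,0.5],
    [0,0,0,0,0.8],
    [0,0,0,0,1],
    [0,0,0,0,1],
    [0,0,0,0,1]
  ],
  "newtons": 20
}}

```text
t: 4.05
position: [431.4, -168.5, 28.5]
ee_rot: [2.431, 1.988, 0.001]
force: [0.1, 0.6, 0.5]
grip_width: 30.6
```

Request:
{"fn": "drive_tool", "kwargs": {
  "moves": [
    [0,0,0,0,1],
    [0,0,0,0,1],
    [0,0,0,0,1],
    [0,0,0,0,1],
    [0,0,0,0,1]
  ],
  "newtons": 30
}}

```text
t: 4.47
position: [431.1, -168.3, 28.0]
ee_rot: [2.432, 1.989, 0.0]
force: [-0.8, 0.6, 4.2]
grip_width: 11.7
```

Request:
{"fn": "drive_tool", "kwargs": {
  "moves": [
    [-2,3,0,0.01,1],
    [-3,7,0,0.012,1],
    [-3,9,0,0.012,1],
    [-2,9,0,0.01,1],
    [0,9,0,0,1]
  ]
}}

```text
t: 4.88
position: [420.6, -130.4, 27.9]
ee_rot: [2.386, 2.043, -0.0]
force: [-1.0, -4.2, 5.3]
grip_width: 11.7
```

Request:
{"fn": "drive_tool", "kwargs": {
  "moves": [
    [0,8,0,0,1],
    [0,7,0,0,1],
    [0,4,0,0,1],
    [0,0,0,0,1],
    [0,0,0,0,1]
  ]
}}

```text
t: 5.3
position: [420.9, -110.7, 28.0]
ee_rot: [-2.386, -2.042, -0.001]
force: [1.8, 4.8, 7.5]
grip_width: 11.7
```

Run:
```python
from h import *
w=shot('wrist','w4');b=shot('scene','a4')
s=telemetry.read_state();print(s['position'],s['ee_rot'],s['grip_width'],s['force'])
cv2.imwrite('pics/f.png',np.vstack([w['image'][:210],cv2.convertScaleAbs(cv2.resize(b['image'][190:330,110:350],(560,327),interpolation=cv2.INTER_CUBIC),alpha=1.8)]))
```

```text
[ 420.85746015 -110.72748816   27.95018714] [-2.38632233e+00 -2.04200752e+00 -1.04034551e-03] 11.730800772271749 [1.95612497 4.16078528 8.12372598]
```

View pics/f.png

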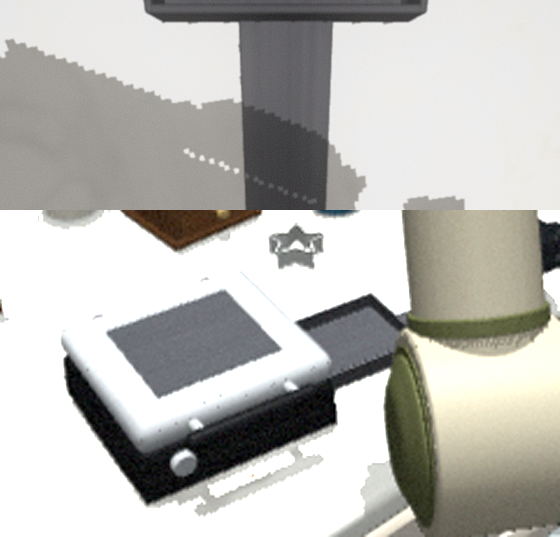

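The tray's pan now sits at the mouth. In the wrist strip the tongue's edges run from (239,22) to (246,208) and from (332,20) to (325,208).

Run:
```python
from h import *
w=load('w4');x=np.array([np.cos(.156),-np.sin(.156)]);y=np.array([np.sin(.156),np.cos(.156)])
print('M',np.array([456.9,117])@x,np.array([456.9,117])@y,'tcp',np.array([420.9,-110.7])@x,np.array([420.9,-110.7])@y)
for p,z in[((239,22),4),((246,208),4),((332,20),4),((325,208),4),((146,13),19),((428,9),19)]:
  q=onz(w,*p,z)[:2]; print(q.round(1),(q@x).round(1),(q@y).round(1))
```

```text
M 433.1736465282616 186.56688332447604 tcp 432.988108107726 -43.961326609784514
[419.2  -2.5] 414.5 62.7
[407.7 -75.7] 414.5 -11.4
[453.9  -7.2] 449.5 63.4
[442.4 -81.1] 449.7 -11.4
[390.1   2.5] 384.9 63.1
[484.1 -11. ] 479.9 64.4
```

Request:
{"fn": "drive_tool", "kwargs": {
  "moves": [
    [0.7,2,0,0,1],
    [0.8,3,0,0,1],
    [0.5,3,0,0,1],
    [0.5,3,0,0,1],
    [0.5,3,0,0,1]
  ]
}}

```text
t: 5.82
position: [423.9, -97.7, 28.0]
ee_rot: [2.386, 2.043, -0.001]
force: [-1.5, -4.6, 5.9]
grip_width: 11.8
```

Request:
{"fn": "drive_tool", "kwargs": {
  "moves": [
    [0.47,3,0,0,1],
    [0.47,3,0,0,1],
    [0.47,3,0,0,1],
    [0.47,3,0,0,1],
    [0.47,3,0,0,1]
  ]
}}

```text
t: 6.23
position: [426.2, -82.6, 27.9]
ee_rot: [2.386, 2.043, -0.001]
force: [-0.5, -5.0, 6.3]
grip_width: 11.9
```

Request:
{"fn": "drive_tool", "kwargs": {
  "moves": [
    [0.47,3,0,0,1],
    [0.47,3,0,0,1],
    [0.47,3,0,0,1],
    [0.47,3,0,0,1],
    [0.47,3,0,0,1]
  ]
}}

```text
t: 6.65
position: [428.5, -67.6, 27.9]
ee_rot: [2.386, 2.043, -0.001]
force: [-0.5, -4.5, 6.9]
grip_width: 11.7
```

Request:
{"fn": "drive_tool", "kwargs": {
  "moves": [
    [0.47,3,0,0,1],
    [0.47,3,0,0,1],
    [0.47,3,0,0,1],
    [0.47,3,0,0,1],
    [0.47,3,0,0,1]
  ]
}}

```text
t: 7.07
position: [430.8, -52.7, 28.0]
ee_rot: [2.386, 2.043, -0.001]
force: [-1.3, -5.4, 6.9]
grip_width: 11.5
```

Request:
{"fn": "drive_tool", "kwargs": {
  "moves": [
    [0.47,3,0,0,1],
    [0.47,3,0,0,1],
    [0.47,3,0,0,1],
    [0.47,3,0,0,1],
    [0.47,3,0,0,1]
  ]
}}

```text
t: 7.48
position: [433.1, -37.7, 28.0]
ee_rot: [2.386, 2.043, -0.001]
force: [-0.8, -5.8, 6.5]
grip_width: 11.6
```

Request:
{"fn": "drive_tool", "kwargs": {
  "moves": [
    [0.47,3,0,0,1],
    [0.47,3,0,0,1],
    [0.47,3,0,0,1],
    [0.47,3,0,0,1],
    [0.47,3,0,0,1]
  ]
}}

```text
t: 7.9
position: [435.4, -22.7, 27.9]
ee_rot: [2.386, 2.043, -0.001]
force: [-0.9, -5.7, 7.4]
grip_width: 11.8
```

Request:
{"fn": "drive_tool", "kwargs": {
  "moves": [
    [0.47,3,0,0,1],
    [0.47,3,0,0,1],
    [0.47,3,0,0,1],
    [0.47,3,0,0,1],
    [0.47,3,0,0,1]
  ]
}}

```text
t: 8.32
position: [437.7, -7.7, 28.0]
ee_rot: [2.386, 2.043, -0.001]
force: [-0.5, -5.6, 7.6]
grip_width: 11.7
```

Request:
{"fn": "drive_tool", "kwargs": {
  "moves": [
    [0.4,2.5,0,0,1],
    [0.31,2,0,0,1],
    [0.31,2,0,0,1],
    [0.31,2,0,0,1],
    [0.31,2,0,0,1]
  ]
}}

```text
t: 8.73
position: [439.3, 2.7, 28.0]
ee_rot: [2.386, 2.043, -0.001]
force: [-0.8, -5.6, 6.7]
grip_width: 12.1
```

Request:
{"fn": "drive_tool", "kwargs": {
  "moves": [
    [0.16,1,0,0,1],
    [0.16,1,0,0,1],
    [0.16,1,0,0,1],
    [0.16,1,0,0,1],
    [0.16,1,0,0,1]
  ]
}}

```text
t: 9.15
position: [440.1, 7.7, 28.0]
ee_rot: [2.386, 2.043, -0.001]
force: [0.3, -5.3, 8.2]
grip_width: 11.6
```

Request:
{"fn": "drive_tool", "kwargs": {
  "moves": [
    [0.08,0.5,0,0,1],
    [0.08,0.5,0,0,1],
    [0.08,0.5,0,0,1],
    [0.08,0.5,0,0,1],
    [0.08,0.5,0,0,1]
  ]
}}

```text
t: 9.57
position: [440.5, 10.2, 27.9]
ee_rot: [2.386, 2.043, -0.001]
force: [-1.0, -5.7, 7.9]
grip_width: 11.7
```

Request:
{"fn": "drive_tool", "kwargs": {
  "moves": [
    [0.07,0.45,0,0,1],
    [0.07,0.45,0,0,1],
    [0.07,0.45,0,0,1],
    [0.07,0.45,0,0,1],
    [0.07,0.45,0,0,1]
  ]
}}

```text
t: 9.98
position: [440.8, 12.4, 28.0]
ee_rot: [2.386, 2.043, -0.001]
force: [-0.6, -5.6, 7.1]
grip_width: 11.7
```

Request:
{"fn": "drive_tool", "kwargs": {
  "moves": [
    [0.07,0.45,0,0,1],
    [0.07,0.45,0,0,1],
    [0.07,0.45,0,0,1],
    [0.07,0.45,0,0,1],
    [0.07,0.45,0,0,1]
  ]
}}

```text
t: 10.4
position: [441.1, 14.7, 27.9]
ee_rot: [2.386, 2.043, -0.001]
force: [-0.9, -4.6, 7.3]
grip_width: 11.5
```

Request:
{"fn": "drive_tool", "kwargs": {
  "moves": [
    [0.07,0.45,0,0,1],
    [0.07,0.45,0,0,1],
    [0.07,0.45,0,0,1],
    [0.07,0.45,0,0,1],
    [0.07,0.45,0,0,1]
  ]
}}

```text
t: 10.82
position: [441.5, 16.9, 28.0]
ee_rot: [2.386, 2.043, -0.001]
force: [-1.2, -6.4, 7.4]
grip_width: 11.9
```

Request:
{"fn": "drive_tool", "kwargs": {
  "moves": [
    [0.06,0.4,0,0,1],
    [0.06,0.4,0,0,1],
    [0.06,0.4,0,0,1],
    [0.06,0.4,0,0,1],
    [0.06,0.4,0,0,1]
  ]
}}

```text
t: 11.23
position: [441.8, 18.9, 28.0]
ee_rot: [2.386, 2.043, -0.001]
force: [-0.8, -6.2, 7.3]
grip_width: 11.7
```

Request:
{"fn": "drive_tool", "kwargs": {
  "moves": [
    [0.06,0.4,0,0,1],
    [0.06,0.4,0,0,1],
    [0.06,0.4,0,0,1],
    [0.06,0.4,0,0,1],
    [0.06,0.4,0,0,1]
  ]
}}

```text
t: 11.65
position: [442.1, 20.9, 28.0]
ee_rot: [2.386, 2.043, -0.001]
force: [-0.7, -5.8, 7.4]
grip_width: 12.2
```

Request:
{"fn": "drive_tool", "kwargs": {
  "moves": [
    [0.06,0.4,0,0,1],
    [0.06,0.4,0,0,1],
    [0.06,0.4,0,0,1],
    [0.06,0.4,0,0,1],
    [0.06,0.4,0,0,1]
  ]
}}

```text
t: 12.07
position: [442.4, 22.9, 28.0]
ee_rot: [2.386, 2.043, -0.001]
force: [-0.5, -5.4, 6.9]
grip_width: 11.5
```

Request:
{"fn": "drive_tool", "kwargs": {
  "moves": [
    [0.06,0.4,0,0,1],
    [0.06,0.4,0,0,1],
    [0.06,0.4,0,0,1],
    [0.06,0.4,0,0,1],
    [0.06,0.4,0,0,1]
  ]
}}

```text
t: 12.48
position: [442.7, 24.9, 27.9]
ee_rot: [2.386, 2.043, -0.001]
force: [-0.6, -6.0, 7.1]
grip_width: 12.0
```

Request:
{"fn": "drive_tool", "kwargs": {
  "moves": [
    [0.06,0.4,0,0,1],
    [0.06,0.4,0,0,1],
    [0.06,0.4,0,0,1],
    [0.06,0.4,0,0,1],
    [0.06,0.4,0,0,1]
  ]
}}

```text
t: 12.9
position: [443.0, 26.9, 28.0]
ee_rot: [2.386, 2.043, -0.001]
force: [-1.3, -5.0, 8.4]
grip_width: 11.7
```

Request:
{"fn": "drive_tool", "kwargs": {
  "moves": [
    [0.06,0.4,0,0,1],
    [0.06,0.4,0,0,1],
    [0.06,0.4,0,0,1],
    [0.06,0.4,0,0,1],
    [0.06,0.4,0,0,1]
  ]
}}

```text
t: 13.32
position: [443.3, 28.9, 28.0]
ee_rot: [2.386, 2.043, -0.001]
force: [-0.9, -6.5, 7.1]
grip_width: 11.8
```

Request:
{"fn": "drive_tool", "kwargs": {
  "moves": [
    [0.06,0.4,0,0,1],
    [0.06,0.4,0,0,1],
    [0.06,0.4,0,0,1],
    [0.06,0.4,0,0,1],
    [0.06,0.4,0,0,1]
  ]
}}

```text
t: 13.73
position: [443.6, 30.9, 28.0]
ee_rot: [2.386, 2.043, -0.001]
force: [-1.2, -6.9, 6.7]
grip_width: 12.0
```

Request:
{"fn": "drive_tool", "kwargs": {
  "moves": [
    [0.06,0.4,0,0,1],
    [0.06,0.4,0,0,1],
    [0.06,0.4,0,0,1],
    [0.06,0.4,0,0,1],
    [0.06,0.4,0,0,1]
  ]
}}

```text
t: 14.15
position: [443.9, 32.9, 27.9]
ee_rot: [2.386, 2.043, -0.001]
force: [0.4, -6.5, 6.9]
grip_width: 12.0
```

Request:
{"fn": "drive_tool", "kwargs": {
  "moves": [
    [0.06,0.4,0,0,1],
    [0.06,0.4,0,0,1],
    [0.06,0.4,0,0,1],
    [0.06,0.4,0,0,1],
    [0.06,0.4,0,0,1]
  ]
}}

```text
t: 14.57
position: [444.2, 34.9, 28.0]
ee_rot: [2.386, 2.043, -0.001]
force: [-0.7, -6.6, 6.7]
grip_width: 11.7
```

Request:
{"fn": "drive_tool", "kwargs": {
  "moves": [
    [0.06,0.4,0,0,1],
    [0.06,0.4,0,0,1],
    [0.06,0.4,0,0,1],
    [0.06,0.4,0,0,1],
    [0.06,0.4,0,0,1]
  ]
}}

```text
t: 14.98
position: [444.5, 36.9, 28.0]
ee_rot: [2.386, 2.043, -0.001]
force: [-1.4, -5.9, 6.9]
grip_width: 11.6
```

Request:
{"fn": "drive_tool", "kwargs": {
  "moves": [
    [0.06,0.4,0,0,1],
    [0.06,0.4,0,0,1],
    [0.06,0.4,0,0,1],
    [0.06,0.4,0,0,1],
    [0.06,0.4,0,0,1]
  ]
}}

```text
t: 15.4
position: [444.8, 38.9, 28.0]
ee_rot: [2.386, 2.043, -0.001]
force: [-0.0, -6.2, 7.5]
grip_width: 11.9
```

Request:
{"fn": "drive_tool", "kwargs": {
  "moves": [
    [0.06,0.4,0,0,1],
    [0.06,0.4,0,0,1],
    [0.06,0.4,0,0,1],
    [0.06,0.4,0,0,1],
    [0.06,0.4,0,0,1]
  ]
}}

```text
t: 15.82
position: [445.1, 40.3, 27.9]
ee_rot: [2.385, 2.043, -0.002]
force: [-1.0, -12.0, 6.4]
grip_width: 11.6
```

Contact: the force jumped from 6 to 12 N at y≈40, about 142 mm inside the mouth. I'll push on slowly.

Request:
{"fn": "drive_tool", "kwargs": {
  "moves": [
    [0.06,0.4,0,0,1],
    [0.06,0.4,0,0,1],
    [0.06,0.4,0,0,1],
    [0.06,0.4,0,0,1],
    [0.06,0.4,0,0,1]
  ]
}}

```text
t: 16.23
position: [445.5, 42.3, 28.0]
ee_rot: [2.385, 2.043, -0.002]
force: [-0.8, -11.9, 5.8]
grip_width: 11.3
```

Request:
{"fn": "drive_tool", "kwargs": {
  "moves": [
    [0.06,0.4,0,0,1],
    [0.06,0.4,0,0,1],
    [0.06,0.4,0,0,1],
    [0.06,0.4,0,0,1],
    [0.06,0.4,0,0,1]
  ]
}}

```text
t: 16.65
position: [445.8, 44.2, 27.9]
ee_rot: [2.385, 2.043, -0.002]
force: [-1.1, -12.6, 6.3]
grip_width: 11.9
```

Request:
{"fn": "drive_tool", "kwargs": {
  "moves": [
    [0.06,0.4,0,0,1],
    [0,0,0,0,1],
    [0,0,0,0,1],
    [0,0,0,0,1],
    [0,0,0,0,1]
  ]
}}

```text
t: 17.07
position: [445.8, 44.7, 28.0]
ee_rot: [2.385, 2.043, -0.002]
force: [-1.3, -12.1, 6.2]
grip_width: 11.6
```

Run:
```python
from h import *
w=shot('wrist','w5'); s=telemetry.read_state();print(s['position'],s['force'])
cv2.imwrite('pics/g.png',w['image'])
a=load('w4')
# TCP-fixed handle/tongue comparison
d=cv2.phaseCorrelate(cv2.cvtColor(a['image'],6).astype(np.float32)[180:300,230:345],cv2.cvtColor(w['image'],6).astype(np.float32)[180:300,230:345]);print(d)
```

```text
[445.84546656  44.69668689  27.95308263] [ -0.29499928 -10.37947122   6.15277   ]
((-0.08678918578758754, 0.07402433331924385), 0.8307767695850796)
```

View pics/g.png

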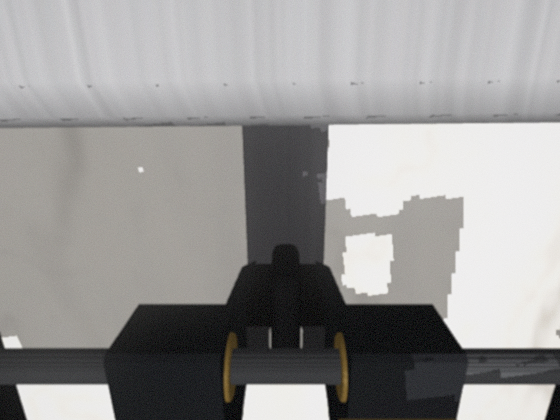

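The handle hasn't slipped in the pads and the tray runs squarely under the grill. I'll unload the push, open and lift away.

Request:
{"fn": "drive_tool", "kwargs": {
  "moves": [
    [-0.06,-0.4,0,0,1],
    [0,0,0,0,1],
    [0,0,0,0,0.5],
    [0,0,0,0,0],
    [0,0,0,0,-0.4]
  ]
}}

```text
t: 17.53
position: [445.3, 45.2, 27.4]
ee_rot: [-2.386, -2.041, 0.002]
force: [-0.2, -0.7, 0.4]
grip_width: 29.4
```

Request:
{"fn": "drive_tool", "kwargs": {
  "moves": [
    [0,0,0,0,-0.4],
    [0,0,0,0,-0.4],
    [0,0,0,0,-0.4],
    [0,0,0,0,-0.4],
    [0,0,0,0,-0.4]
  ]
}}

```text
t: 17.95
position: [446.1, 44.5, 27.7]
ee_rot: [-2.388, -2.041, 0.0]
force: [0.3, -0.2, 1.5]
grip_width: 61.3
```

Request:
{"fn": "drive_tool", "kwargs": {
  "moves": [
    [0,0,10,0,-0.4],
    [0,0,20,0,-0.4],
    [0,0,25,0,-0.4],
    [0,-10,25,0,-0.4],
    [0,-20,20,0,-0.4]
  ]
}}

```text
t: 18.37
position: [446.2, 15.2, 130.1]
ee_rot: [2.385, 2.044, 0.002]
force: [0.3, -0.5, 0.4]
grip_width: 61.9
```

Request:
{"fn": "drive_tool", "kwargs": {
  "moves": [
    [0,-20,15,0,-0.4],
    [0,-10,10,0,-0.4],
    [0,0,0,0,-0.4],
    [0,0,0,0,-0.4],
    [0,0,0,0,-0.4]
  ]
}}

```text
t: 18.78
position: [445.7, -14.8, 152.3]
ee_rot: [-2.387, -2.041, 0.001]
force: [0.3, 0.5, 0.4]
grip_width: 61.7
```

Run:
```python
from h import *
w=shot('wrist','w6'); s=telemetry.read_state();print(s['position'],s['force'],s['t'])
h=np.array([445.8,44.7]);y=np.array([np.sin(.156),np.cos(.156)])
e=np.r_[h-22*y,4]; print('expected handle top',proj(w,[*h,40]),'tongue end',proj(w,e))
b=shot('side','b6')
c=w['image'].copy()
cv2.imwrite('pics/k.png',np.vstack([c[:300],b['image'][160:300]]))
```

```text
[445.68349352 -14.70291958 152.07853084] [0.22600053 0.09745769 0.033222  ] 18.8333
expected handle top (np.float64(272.78460610802875), np.float64(126.79867019127384)) tongue end (np.float64(274.6761047056098), np.float64(151.06245056671463))
```

View pics/k.png

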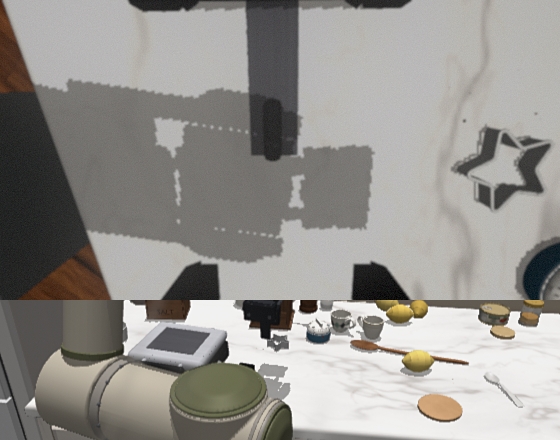

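The handle's top is at (272,129) against (273,127) expected, the star and the other things are in place, and the gripper is clear. I'll check more closely whether the handle slipped in the grip between gripping and release.

Run:
```python
from h import *
for f in('w4','w5'):
  g=cv2.cvtColor(load(f)['image'],6); print(f,g[234:262,280:292].mean(1).round().astype(int))
def top(f,u0,u1,v0,v1):
  g=cv2.cvtColor(load(f)['image'],6)[v0:v1,u0:u1]; m=(g<38).astype(np.uint8)
  n,l,st,c=cv2.connectedComponentsWithStats(m); i=1+np.argmax(st[1:,4]); x,y,w,h,a=st[i]
  s=load(f)
  print(f,st[i],[onz(s,x+u0+w/2,y+v0+d,40).round(1) for d in(0,h)])
top('w3',270,306,170,262); top('w6',255,292,85,172)
```

```text
w4 [59 60 59 58 59 56 60 60 58 49 37 30 24 26 26 25 24 27 25 26 23 23 25 23
 25 25 24 21]
w5 [60 60 62 60 59 59 60 61 59 53 39 29 26 27 26 26 27 26 25 25 25 24 25 24
 24 26 24 24]
w3 [  9  15  16  32 273] [array([ 436.4, -143.7,   40. ]), array([ 432.1, -164.9,   40. ])]
w6 [ 9 50  7  8 18] [array([441.5,  40. ,  40. ]), array([440.6,  34.9,  40. ])]
```

Run:
```python
from h import *
y3=np.array([np.sin(.2),np.cos(.2)]);y6=np.array([np.sin(.156),np.cos(.156)])
for f,pts,y,t in(('w3',[(288,185),(288,251)],y3,(431.1,-168.3)),('w6',[(272,97),(272,160)],y6,(445.8,44.7))):
  s=load(f); print(f,[round(float((onz(s,*p,40)[:2]-np.array(t))@y),1) for p in pts])
```

```text
w3 [25.1, -20.9]
w6 [18.6, -21.9]
```

```bash
python3 -c "
from rig import workorder,telemetry
print(workorder.close_job(),telemetry.read_state()['t'])"
```

```text
the job is handed in; nothing more can be done
the job is handed in; nothing more can be done
```

The tray is in the slot against the catch. I pushed the catch back by about 5 mm, released the tray and handed the job in at about 19 s of the 58 s allowed. No verdict was reported.

- **Finding the catch:** I gripped the handle at about 30 N, lined the tray up with the slot and fed it in. The last stretch was at about 5 mm/s. The force rose from about 6 N to 12 N about 142 mm inside the mouth, and held at about 12 N while the catch moved.
- **Catch travel:** I estimate 5.1 mm. It lies between 4.5 and 5.9 mm, because I could only place the moment of contact to within 1.4 mm, so it may be slightly over 5 mm.
- **Grip:** pictures before insertion and after the push show no slip of the handle in the fingers.
- **After release:** the handle's rear end was 1 mm further back from the grip point than when first gripped, about the error of the measurement. In the pre-grasp picture, the handle measured 46 mm long rather than 40, so I disregarded its front end there.
- **Surroundings:** the gripper ended about 150 mm up, with force readings near zero. The star, lemon and coaster looked unmoved in the last pictures, but I did not measure their positions again.

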